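# Start the press screw by finding the thread

## Task

Start the wing screw of the little bench press in its threaded boss without crossing the thread: turn it backward (anticlockwise seen from above) until you notice it drop into the thread, then turn it forward (clockwise) one full turn from there. Finish with the fingers still gripping the screw's wing, keeping it still in that started position; do not let go, and do not disturb the tin and the bottle beside the press.

Things in the scene. Friction and masses are not known exactly. Their poses are not given: they have to be found in the camera images.
- press: small bench press, fixed: grey bed 100x130x14 mm, two columns 50 mm either side along its y axis, grey bridge (50 mm along x, 130 along y, top 93 mm above the bench; column nuts reach 105 mm). A brass boss 39 mm wide stands in the bridge's middle, mouth 103 mm above the bench. A steel block lies on the bed. Origin: underside of the bed, on the screw's axis; z up
- wing_mid (a point): centre of the screw's wing, on the screw's axis: an upright steel blade 52 mm long (x axis), 12 mm thick (y axis), 30 mm tall (15 mm above and below this point), on a 20 mm shank that enters the boss; 151 mm above the bench at the start. Grip it across its thickness from above, fingertips not below its lower edge (26 mm wide washer there). Turns and sinks with the screw
- screw_turn (a joint): turn of the screw, rad, growing clockwise seen from above (forward); falling = backward. Its start varies; the thread drops in 0.3 to 1.7 rad backward of the start (an angle that varies and is not shown). Turned forward from the start it binds after 1.2 to 2.6 rad. Thread friction is about 0.05 N m; it stays where it is left
- screw_depth (a joint): how far the screw has sunk from its start, m, growing downward. Right-hand thread, 8 mm a turn. At the thread's start it falls about 8 mm by its weight (0.4 kg) unless the fingers carry it; turned back farther it climbs again at 8 mm a turn and binds after half a turn; turned forward it sinks 8 mm a turn, with 0.8 mm play; bottoms at 24 mm. Captive: lifts 3 mm at most
- tin: round brass-coloured tin, 60 mm across, 27 mm high, standing loose just behind the press, bystander; origin at the centre of its underside
- bottle: small brown dropper bottle, 33 mm across, 102 mm high, standing loose just before the press, bystander; origin at the centre of its underside
Mind the look-alikes: they are no part of the job. Of the things shaped like the press, the grey one is meant.

How it is judged (in metres and radians):
On the way:
1. turned backward, the screw has dropped into the thread (value of joint screw_depth between 0.0055 and 0.0098 m), for 0.1 s.
At the end, for the whole second after the job is handed in: after the drop, the screw has sunk to 13.6 to 17.6 mm below its start (the drop of 8 mm and one turn of 8 mm, from wherever in the first quarter turn the drop was noticed, within about a fifth of a turn), it is still (under 0.1 rad/s) and the fingers grip its wing (over 3 N) (value of joint screw_depth between 0.0136 and 0.0176 m and contact force between the fingers and screw_turn above 3 N and velocity of joint screw_turn between -0.1 and 0.1 rad/s); the arm keeps its last pose, push and grip.
It fails at once if the tin or the bottle was pushed more than 15 mm or the bottle tipped (distance of any of tin, bottle from where it was at the start of the episode above 0.015 m or angle between bottle's own z axis and vertical above 0.4 rad).
It fails at once if the screw was driven home instead of only started (value of joint screw_depth above 0.0205 m).
It also fails if it takes over 72 s, if anything falls off the work surface, if the arm or the gripper's body presses on something with over 40 N, if the wrist force passes 120 N, or if a joint passes its speed limit or range.

## Robot

A 6-joint arm with a two-finger parallel gripper is mounted at the origin on a cart in front of the work surface, level with it; the furniture and walls round the work are solid. World frame = base frame: x ahead of the robot, y to its left, z up, the work surface at z = 0. Lengths are in mm, angles in rad, forces in N, time in s.
With the tool pointing down it reaches from about 350 to 925 mm from the base axis. Payload 6.4 kg.
Tool frame: the origin (TCP) lies between the finger pads; the fingertips stand 19 mm ahead of it and the grasp point (between the pads) is the TCP; z points along the fingers, y is the line along which they close (so a half turn about z gives the same grasp; the last joint's range is limited). The gripper opens to 94 mm and grips with 3 to 60 N. Pads are 16 mm wide; open, the fingers measure 119 mm over their backs; the gripper's body (75 mm by 177 mm) begins 78 mm behind the grasp point.
Start: joints at [1.174, 0.245, 1.558, -0, 1.339, -0.174], TCP at [143.621, 633.946, 224.455] pointing down, gripper open.
Joint ranges: [-3.13, 3.13], [-1.02, 2.26], [0.13, 2.54], [-0.95, 4.09], [0.21, 2.88], [-2.74, 2.74]. Speed limits (rad/s): [2.57, 2.57, 3.14, 3.14, 3.14, 3.14].

## Interface

Orientations are given as a rotation vector (axis times angle).
In Python, from rig import * gives the robot as it stands.
- The arm moves only by the tool apply_moves, never from a script. Its argument "series" is a list of rows, each an object with "dp": the shift along the tool's x, y, z normalised to -1 to 1, where 1 is 20 cm, a list of three; "dr": the turn, a rotation vector about the tool's x, y, z normalised to -1 to 1, where 1 is pi rad, a list of three; "fingers": the opening, from 0 (shut) to 1 (fully open). A call has 1 to 20 rows; each row is the pose to reach, as a shift and turn from the pose commanded when the call began, along the tool's axes at that moment, turning the shorter way round; what a row does not reach only later rows make up. A row lasts 1/10 s, in which the tool goes at most 50 mm and 8.59 degrees, less where a joint would pass 70% of its speed; a pose out of reach is approached as far as the arm can. A call with a number of a shift or a turn outside -1 to 1 is refused whole. A call with a gripper value outside its range is refused whole. The fingers move at their own pace and stop on an object; the grip force is fixed at half the most. Time passes only in rows, so rows that repeat a pose let the fingers close. It gives the time, the measured TCP pose, the force, the opening and the grip force at its end, in the units of the state.
- get_obs(): the state, without advancing time (a new reading comes with each control period).
- read_camera(name): name is "scene" or "top" or "wrist"; returns a dict with "image" (420x560x3 uint8, red, green, blue), "range_z" (420x560 float32, mm along the optical axis (not along the pixel's ray), 0 where there is no reading), "fx", "fy", "cx", "cy" (pixels), "eye" and "rotation" of the camera in the world. Camera axes: x right, y up, looking along -z (the intrinsics and any distortion apply to the point x, -y, -z); pixel columns grow to the right and rows downward; lengths in mm; the calibration is good to about 2 mm. The wrist camera is an equidistant fisheye: a pixel r from the principal point sees the ray r / f radians off the axis. A picture is of the moment at which its call begins.
- hand_in(): hands the job in; it is judged then, once.
The state is a dict: "time": time; "joints": joint angles; "qd": joint speeds; "effort": joint torques, N m; "ee_pos": TCP position; "eef_rot": TCP orientation; "contact_force": force on the tool from outside, world axes, zero at the start; "moment": the same for the moment, N m; "width": finger opening in mm; "finger_force": force on a finger pad.
Only numpy, scipy, OpenCV 4.12 (cv2) and the standard library are available. Lean on these libraries where they do the work, as an engineer would, in place of code of your own. Each camera call takes 0.05 s, during which the arm holds its last target. There are 200 camera calls.

## Working session

There is one attempt and no reset: what is moved stays moved. The work goes in short steps, Python scripts to look and compute and a tool call to move; the robot and the scene stay as the last step left them, time stands still between calls to the robot, and variables do not carry over. Pictures are saved under pics/ and viewed, at most 10 in all, crops included, and the job is handed in when it is done.

Besides the shell and the picture viewer there is one more tool, called after "Request:" as name(argument=value, ...) on one line, values as JSON. apply_moves: Moves the arm, as the interface text tells. Its arguments: {"type":"object","properties":{"series":{"type":"array","items":{"type":"object","properties":{"dp":{"type":"array","items":{"type":"number","minimum":-1,"maximum":1}},"dr":{"type":"array","items":{"type":"number","minimum":-1,"maximum":1}},"fingers":{"type":"number"}}}}},"required":["series"]}

```bash
mkdir -p pics; ls; python3 - <<'E'
from rig import *
import cv2,numpy as np
for n in("scene","top"):
    c=read_camera(n); cv2.imwrite(f"pics/{n}0.png",c["image"][:,:,::-1]); np.savez(f"{n}0.npz",**c)
    print(n,c["fx"],c["cx"],c["cy"],c["eye"],c["rotation"])
print(get_obs())
E
```

```text
pics
scene 414.97330909866434 283.3443315682588 207.50539293043747 [ -50.96600251 -620.43356958  587.9014561 ] [ 0.91989745 -0.43008156 -0.83983294]
top 510.4776691988633 270.7320034824262 219.9842612778529 [ 465.70873163 -199.87393849 1132.48531529] [ 0.03678061 -0.00553988 -1.59897162]
{'time': 0.1, 'joints': array([ 1.17387158e+00,  2.45733875e-01,  1.55890342e+00, -2.36052576e-05,
        1.33866328e+00, -1.74080637e-01]), 'qd': array([ 0.00038492, -0.00424346, -0.00136974,  0.00110467,  0.00111328,
       -0.00051816]), 'effort': array([-5.70137108e-04, -4.16922104e+01, -3.15519583e+01,  6.86028041e-02,
        3.11185420e-02, -9.17607076e-05]), 'ee_pos': array([143.44121688, 633.45421026, 223.4560588 ]), 'eef_rot': array([-3.49259208e-01, -3.12165534e+00,  2.58398017e-03]), 'contact_force': array([0.75032922, 0.51590103, 0.7610903 ]), 'moment': array([-0.00353812,  0.00994332,  0.01254595]), 'finger_force': 0.0, 'width': 93.93879222469076}
```

View pics/scene0.png

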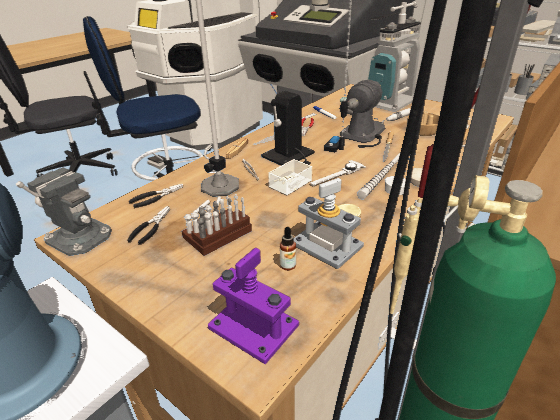

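View pics/top0.png

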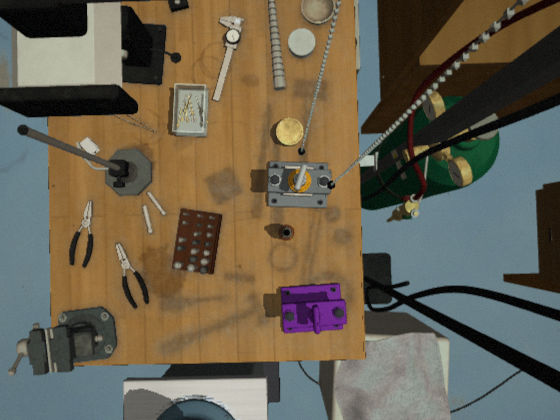

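The grey press is at scene (328,225) / top (298,184). The only look-alike is the purple press, at scene (253,305) / top (312,308), so I choose the grey one. The tin is at top (290,131) and the bottle at (287,232). Two thin cords also end near the press at top (303,150) and (331,184), and I'll check their height.

```bash
cat > h.py <<'E'
import numpy as np,cv2
from scipy.spatial.transform import Rotation as R
def pts(c):
    v,u=np.mgrid[0:420,0:560]; z=c["range_z"].astype(float)
    p=np.stack([(u-c["cx"])/c["fx"]*z,-(v-c["cy"])/c["fy"]*z,-z],-1)
    return p@R.from_rotvec(c["rotation"]).as_matrix().T+c["eye"]
E
python3 - <<'E'
from h import *
c=np.load("top0.npz"); P=pts(c)
im=cv2.resize(c["image"][115:255,230:380,::-1],None,fx=4,fy=4,interpolation=cv2.INTER_CUBIC); cv2.imwrite("pics/t1.png",im)
def q(n,u,v): print(n,u,v,P[v,u].round())
for u,v in[(303,150),(310,130),(320,100),(330,50),(331,184),(380,145),(420,100),(290,131),(287,232),(300,170),(298,183),(275,198),(322,198),(298,200)]: q('',u,v)
s=np.load("scene0.npz");S=pts(s)
for n,Q in(("top",P),("scene",S)):
    A=Q.reshape(-1,3); c0=P[183,298]
    m=(np.hypot(*(A[:,:2]-c0[:2]).T)<45)&(A[:,2]>125)&(A[:,2]<175)
    B=A[m]; print(n,len(B),B.min(0).round(),B.max(0).round(),B.mean(0).round(1))
    T=B[B[:,2]>155]; 
    if len(T)>3:
        r=cv2.minAreaRect(T[:,:2].astype(np.float32)); print("rect",r,T[:,2].mean())
    m=(np.hypot(*(A[:,:2]-c0[:2]).T)<150)&(A[:,2]>175); print("above",m.sum(),A[m].min(0) if m.any() else '')
    if m.any(): print(A[m][::max(1,m.sum()//15)].round())
E
```

```text
303 150 [ 610. -242.  249.]
 310 130 [ 694. -271.    2.]
 320 100 [ 761. -295.   -2.]
 330 50 [ 873. -321.   -0.]
 331 184 [ 539. -279.  350.]
 380 145 [ 697. -473. -244.]
 420 100 [ 539. -280.  845.]
 290 131 [ 688. -226.   25.]
 287 232 [ 468. -212.  100.]
 300 170 [ 585. -239.  166.]
 298 183 [ 561. -235.  164.]
 275 198 [ 544. -189.   21.]
 322 198 [ 541. -292.   12.]
 298 200 [ 538. -239.   12.]
top 220 [ 549. -251.  128.] [ 599. -227.  169.] [ 573.  -238.8  156.2]
rect ((573.9025268554688, -239.18409729003906), (11.841255187988281, 51.64720153808594), 70.83265686035156) 164.21649263498702
above 2838 [ 465.70873163 -284.01142409  229.41888182]
[[ 466. -200. 1132.]
 [ 540. -279.  958.]
 [ 539. -279.  949.]
 [ 466. -200. 1132.]
 [ 466. -200. 1132.]
 [ 537. -280.  916.]
 [ 537. -279.  895.]
 [ 539. -280.  866.]
 [ 537. -279.  844.]
 [ 539. -280.  791.]
 [ 609. -238.  356.]
 [ 538. -278.  657.]
 [ 544. -278.  346.]
 [ 466. -200. 1132.]
 [ 466. -200. 1132.]
 [ 466. -200. 1132.]]
scene 373 [ 547. -256.  126.] [ 596. -230.  168.] [ 568.5 -245.6  151.5]
rect ((572.5623168945312, -243.6280975341797), (12.182656288146973, 51.479156494140625), 69.71058654785156) 162.49091622390398
above 327 [ 531.84176967 -288.65671315  224.92788885]
[[ 607. -242.  492.]
 [ 606. -243.  471.]
 [ 539. -283.  464.]
 [ 537. -283.  437.]
 [ 607. -242.  388.]
 [ 542. -282.  383.]
 [ 540. -281.  353.]
 [ 536. -279.  345.]
 [ 538. -287.  343.]
 [ 535. -284.  338.]
 [ 535. -282.  332.]
 [ 540. -287.  327.]
 [ 610. -242.  256.]
 [ 604. -241.  245.]
 [ 607. -249.  239.]
 [ 608. -245.  229.]]
```

View pics/t1.png

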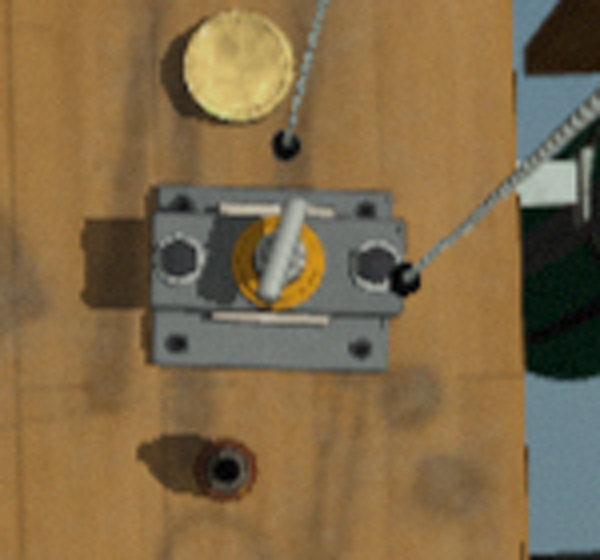

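The top crop shows the wing at crop (283,250) running roughly along x, the tin at (240,65) and the bottle at (225,470). Two hanging cords end above the press, at about (607,-242, z≥225) and (538,-282, z≥325), so I'll inspect them.

```bash
python3 - <<'E'
from h import *
s=np.load("scene0.npz");S=pts(s)
im=cv2.resize(s["image"][20:260,250:450,::-1],None,fx=3,fy=2.5,interpolation=cv2.INTER_CUBIC); cv2.imwrite("pics/s1.png",im)
Rm=R.from_rotvec(s["rotation"]).as_matrix()
for p in[(607,-242,225),(607,-242,600),(538,-282,325),(538,-282,700)]:
    k=(np.array(p)-s["eye"])@Rm; print(p,s["cx"]+s["fx"]*k[0]/-k[2],s["cy"]+s["fy"]*k[1]/k[2])
A=np.vstack([S.reshape(-1,3),pts(np.load("top0.npz")).reshape(-1,3)])
for x,y in((607,-243),(538,-281)):
    m=(np.hypot(A[:,0]-x,A[:,1]-y)<18)&(A[:,2]>175)&(A[:,2]<1100)
    B=A[m];B=B[B[:,2].argsort()];print(len(B));print(B[:8].round());print(B[8::25].round())
E
```

```text
(607, -242, 225) 340.3071371901677 148.8349301907234
(607, -242, 600) 355.0829201373889 -80.58945481094227
(538, -282, 325) 342.60550898764853 115.66490388007924
(538, -282, 700) 361.95012071623114 -183.6447624704102
640
[[ 610. -247.  225.]
 [ 605. -240.  225.]
 [ 605. -242.  225.]
 [ 607. -246.  226.]
 [ 605. -245.  226.]
 [ 608. -243.  226.]
 [ 605. -240.  227.]
 [ 608. -247.  228.]]
[[ 605. -247.  229.]
 [ 602. -243.  238.]
 [ 606. -234.  243.]
 [ 614. -242.  246.]
 [ 606. -240.  251.]
 [ 609. -243.  287.]
 [ 609. -239.  386.]
 [ 608. -241.  449.]
 [ 607. -239.  501.]
 [ 609. -238.  555.]
 [ 607. -239.  606.]
 [ 608. -240.  629.]
 [ 607. -240.  659.]
 [ 607. -241.  678.]
 [ 608. -240.  692.]
 [ 608. -239.  712.]
 [ 609. -239.  724.]
 [ 608. -240.  744.]
 [ 608. -240.  755.]
 [ 608. -240.  765.]
 [ 607. -238.  776.]
 [ 607. -238.  786.]
 [ 609. -238.  796.]
 [ 609. -237.  806.]
 [ 609. -239.  811.]
 [ 608. -237.  818.]]
1587
[[ 536. -282.  323.]
 [ 535. -285.  324.]
 [ 536. -286.  324.]
 [ 536. -280.  325.]
 [ 535. -282.  325.]
 [ 538. -287.  325.]
 [ 536. -286.  326.]
 [ 535. -28
[... 655 characters left out ...]
 845.]
 [ 539. -280.  855.]
 [ 537. -279.  865.]
 [ 539. -280.  866.]
 [ 537. -280.  875.]
 [ 539. -280.  877.]
 [ 538. -280.  886.]
 [ 538. -280.  887.]
 [ 537. -280.  896.]
 [ 538. -278.  897.]
 [ 540. -278.  906.]
 [ 537. -279.  907.]
 [ 539. -278.  909.]
 [ 537. -278.  917.]
 [ 537. -279.  918.]
 [ 540. -280.  919.]
 [ 537. -280.  927.]
 [ 539. -278.  929.]
 [ 538. -278.  929.]
 [ 537. -279.  937.]
 [ 539. -279.  939.]
 [ 540. -280.  939.]
 [ 539. -280.  942.]
 [ 538. -278.  948.]
 [ 537. -279.  949.]
 [ 540. -279.  950.]
 [ 540. -279.  952.]
 [ 538. -278.  958.]
 [ 537. -279.  959.]
 [ 537. -280.  960.]
 [ 538. -280.  960.]
 [ 539. -279.  962.]
 [ 538. -279.  969.]
 [ 537. -278.  971.]]
```

View pics/s1.png

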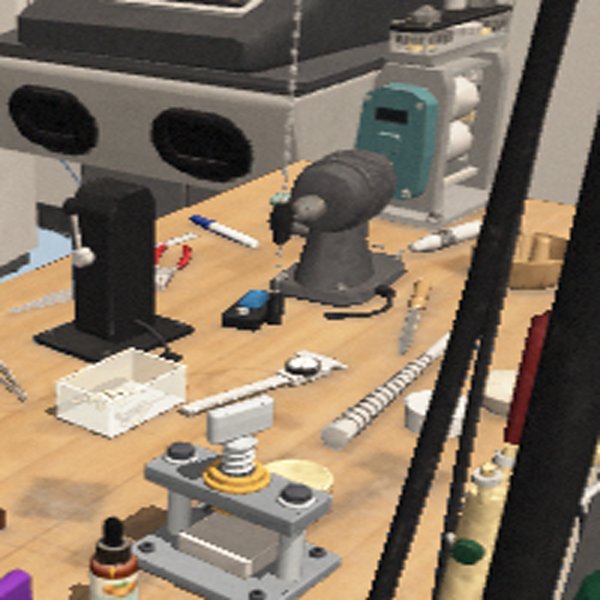

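The cords look like light hanging chains, so I'll approach slowly and watch the force. Next I plan the waypoints and check the heights along the path.

```bash
cat >> h.py <<'E'
def plan(p,Rm,wps):
    """wps: (x,y,z,yaw of tool y)"""
    for x,y,z,a in wps:
        yv=np.array([np.cos(a),np.sin(a),0]);zv=np.array([0,0,-1.]);T=np.stack([np.cross(yv,zv),yv,zv],1)
        q=np.array([x,y,z]); d=Rm.T@(q-p)/200; r=R.from_matrix(Rm.T@T).as_rotvec()
        print((x,y,z,round(a,3)),"dp",d.round(3).tolist(),"dr",(r/np.pi).round(4).tolist(),"rows>=",int(np.ceil(max(np.linalg.norm(q-p)/50,np.degrees(np.linalg.norm(r))/8.59))))
        p,Rm=q,T
E
python3 - <<'E'
from h import *
from rig import *
A=pts(np.load("top0.npz")).reshape(-1,3)
a=np.array([143,634.]);b=np.array([500,-150.]);d=(b-a)/np.linalg.norm(b-a)
t=(A[:,:2]-a)@d;w=abs((A[:,:2]-a)@[-d[1],d[0]])
for k in range(0,1000,75):
    m=(t>k)&(t<k+75)&(w<130)&(A[:,2]<1050);print(k,m.sum(),A[m,2].max().round() if m.any() else '')
o=get_obs()
plan(o["ee_pos"],R.from_rotvec(o["eef_rot"]).as_matrix(),[(143+71*i,634-157*i,320,1.349-.65*i) for i in range(1,6)]+[(500,-200,205,-1.905),(573,-241,205,-1.905)])
E
```

```text
0 0 
75 0 
150 0 
225 61 138.0
300 1115 157.0
375 4877 157.0
450 4323 135.0
525 3930 17.0
600 3832 72.0
675 3879 98.0
750 7593 751.0
825 4591 750.0
900 4071 169.0
975 5614 971.0
(214, 477, 320, 0.699) dp [-0.517, -0.686, -0.482] dr [-0.0005, 0.0001, 0.2066] rows>= 5
(285, 320, 320, 0.049) dp [-0.829, -0.233, 0.0] dr [0.0, 0.0, 0.2069] rows>= 5
(356, 163, 320, -0.601) dp [-0.801, 0.316, 0.0] dr [0.0, 0.0, 0.2069] rows>= 5
(427, 6, 320, -1.251) dp [-0.447, 0.737, 0.0] dr [0.0, 0.0, 0.2069] rows>= 5
(498, -151, 320, -1.901) dp [0.09, 0.857, 0.0] dr [0.0, 0.0, 0.2069] rows>= 5
(500, -200, 205, -1.905) dp [0.089, 0.229, 0.575] dr [0.0, 0.0, 0.0013] rows>= 3
(573, -241, 205, -1.905) dp [0.412, 0.074, 0.0] dr [0.0, 0.0, 0.0] rows>= 2
```

```bash
python3 - <<'E'
from h import *
for n in("top0","scene0"):
    A=pts(np.load(n+".npz")).reshape(-1,3)
    m=(A[:,2]>170)&(A[:,2]<1000)&(A[:,0]>200)&(A[:,0]<750)&(A[:,1]<600)&(A[:,1]>-400)
    B=A[m]; k=np.round(B/[60,60,150]).astype(int); u,c=np.unique(k,axis=0,return_counts=True)
    for a,b in zip(u,c): print(n,(a*[60,60,150]).tolist(),b)
E
```

```text
top0 [540, -420, 150] 25
top0 [540, -420, 300] 125
top0 [540, -420, 450] 176
top0 [540, -420, 600] 441
top0 [540, -420, 750] 77
top0 [540, -300, 300] 56
top0 [540, -300, 450] 35
top0 [540, -300, 600] 98
top0 [540, -300, 750] 282
top0 [540, -300, 900] 900
top0 [600, -420, 300] 7
top0 [600, -420, 450] 54
top0 [600, -420, 600] 2
top0 [600, -240, 300] 62
top0 [600, -240, 450] 47
top0 [600, -240, 600] 112
top0 [600, -240, 750] 308
top0 [600, -120, 750] 44
top0 [600, -60, 750] 7063
top0 [600, 0, 750] 5056
top0 [600, 120, 150] 70
top0 [600, 120, 300] 287
top0 [600, 120, 450] 374
top0 [660, -60, 750] 1215
top0 [660, 0, 750] 47
scene0 [540, -420, 300] 1
scene0 [540, -300, 300] 127
scene0 [540, -300, 450] 89
scene0 [600, -240, 150] 1
scene0 [600, -240, 300] 91
scene0 [600, -240, 450] 19
scene0 [600, 120, 150] 102
scene0 [600, 120, 300] 326
scene0 [600, 120, 450] 253
```

Request:
apply_moves(series=[{"dp":[0,0,-0.48],"dr":[0,0,0],"fingers":1},{"dp":[0,0,-0.48],"dr":[0,0,0],"fingers":1},{"dp":[-0.517,-0.686,-0.482],"dr":[0,0,0.207],"fingers":1},{"dp":[-0.517,-0.686,-0.482],"dr":[0,0,0.207],"fingers":1},{"dp":[-0.517,-0.686,-0.482],"dr":[0,0,0.207],"fingers":1},{"dp":[-0.517,-0.686,-0.482],"dr":[0,0,0.207],"fingers":1},{"dp":[-0.517,-0.686,-0.482],"dr":[0,0,0.207],"fingers":1},{"dp":[-0.517,-0.686,-0.482],"dr":[0,0,0.207],"fingers":1}])

```text
time: 0.9
ee_pos: [214.4, 476.6, 320.7]
eef_rot: [-1.33, -2.846, 0.0]
contact_force: [-0.1, 0.1, 0.0]
width: 93.9
finger_force: 0.0
```

Request:
apply_moves(series=[{"dp":[-0.829,-0.233,0],"dr":[0,0,0.207],"fingers":1},{"dp":[-0.829,-0.233,0],"dr":[0,0,0.207],"fingers":1},{"dp":[-0.829,-0.233,0],"dr":[0,0,0.207],"fingers":1},{"dp":[-0.829,-0.233,0],"dr":[0,0,0.207],"fingers":1},{"dp":[-0.829,-0.233,0],"dr":[0,0,0.207],"fingers":1},{"dp":[-0.829,-0.233,0],"dr":[0,0,0.207],"fingers":1}])

```text
time: 1.5
ee_pos: [285.1, 320.0, 320.7]
eef_rot: [-2.168, -2.274, 0.0]
contact_force: [0.2, 0.5, 0.2]
width: 94.1
finger_force: 0.0
```

Request:
apply_moves(series=[{"dp":[-0.801,0.316,0],"dr":[0,0,0.207],"fingers":1},{"dp":[-0.801,0.316,0],"dr":[0,0,0.207],"fingers":1},{"dp":[-0.801,0.316,0],"dr":[0,0,0.207],"fingers":1},{"dp":[-0.801,0.316,0],"dr":[0,0,0.207],"fingers":1},{"dp":[-0.801,0.316,0],"dr":[0,0,0.207],"fingers":1},{"dp":[-0.801,0.316,0],"dr":[0,0,0.207],"fingers":1}])

```text
time: 2.1
ee_pos: [355.9, 163.3, 320.7]
eef_rot: [-2.779, -1.464, 0.001]
contact_force: [0.4, -0.4, -0.1]
width: 93.9
finger_force: 0.0
```

Request:
apply_moves(series=[{"dp":[-0.447,0.737,0],"dr":[0,0,0.207],"fingers":1},{"dp":[-0.447,0.737,0],"dr":[0,0,0.207],"fingers":1},{"dp":[-0.447,0.737,0],"dr":[0,0,0.207],"fingers":1},{"dp":[-0.447,0.737,0],"dr":[0,0,0.207],"fingers":1},{"dp":[-0.447,0.737,0],"dr":[0,0,0.207],"fingers":1},{"dp":[-0.447,0.737,0],"dr":[0,0,0.207],"fingers":1}])

```text
time: 2.7
ee_pos: [426.7, 6.4, 320.6]
eef_rot: [-3.101, -0.501, 0.001]
contact_force: [0.2, 0.7, 0.4]
width: 94.2
finger_force: 0.0
```

Request:
apply_moves(series=[{"dp":[0.09,0.857,0],"dr":[0,0,0.207],"fingers":1},{"dp":[0.09,0.857,0],"dr":[0,0,0.207],"fingers":1},{"dp":[0.09,0.857,0],"dr":[0,0,0.207],"fingers":1},{"dp":[0.09,0.857,0],"dr":[0,0,0.207],"fingers":1},{"dp":[0.09,0.857,0],"dr":[0,0,0.207],"fingers":1},{"dp":[0.09,0.857,0],"dr":[0,0,0.207],"fingers":1}])

```text
time: 3.3
ee_pos: [497.5, -150.5, 320.4]
eef_rot: [-3.099, 0.514, 0.001]
contact_force: [0.2, -0.5, -0.0]
width: 93.7
finger_force: 0.0
```

```bash
python3 - <<'E'
from h import *
from rig import *
o=get_obs()
plan(o["ee_pos"],R.from_rotvec(o["eef_rot"]).as_matrix(),[(490,-195,210,-1.905)]+[(573,-241,210,-1.905)])
c=read_camera("wrist");cv2.imwrite("pics/w0.png",c["image"][:,:,::-1]);print(c["fx"],c["cx"],c["cy"],c["eye"],c["rotation"],o["joints"].round(2))
E
```

```text
(490, -195, 210, -1.905) dp [0.037, 0.223, 0.552] dr [-0.0001, 0.0003, 0.0018] rows>= 3
(573, -241, 210, -1.905) dp [0.467, 0.081, 0.0] dr [0.0, 0.0, 0.0] rows>= 2
325.19226210127806 283.3458340935153 214.32534778961715 [ 574.46266392 -177.16907863  479.88979929] [-0.19318052  0.26977577 -1.88397535] [-0.51 -0.13  1.78  0.    1.5   1.39]
```

View pics/w0.png

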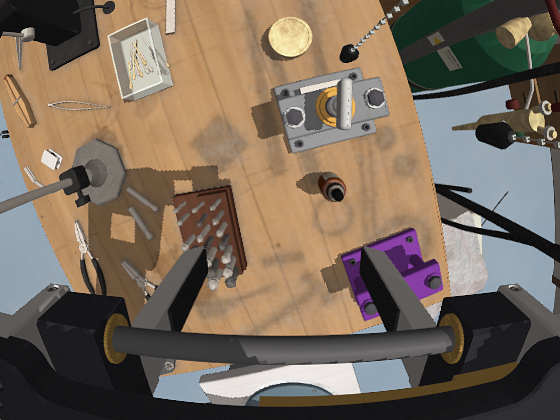

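The wrist view shows the grey press at (332,108), its wing at (344,103), the tin at (290,37), the bottle at (333,187), and the purple look-alike at (392,275). This confirms the choice.

```bash
cat >> h.py <<'E'
def wpts(c):
    v,u=np.mgrid[0:420,0:560]; x=(u-c["cx"])/c["fx"];y=(v-c["cy"])/c["fy"];r=np.hypot(x,y)+1e-9
    z=c["range_z"].astype(float);k=np.tan(np.minimum(r,1.5))/r
    p=np.stack([x*k*z,-y*k*z,-z],-1)
    return p@R.from_rotvec(c["rotation"]).as_matrix().T+c["eye"]
def wing(c,x=573,y=-241,lo=155,hi=172):
    A=wpts(c).reshape(-1,3);m=(np.hypot(A[:,0]-x,A[:,1]-y)<35)&(A[:,2]>lo)&(A[:,2]<hi)
    T=A[m];print(len(T),cv2.minAreaRect(T[:,:2].astype(np.float32)),T.mean(0),np.percentile(T[:,2],[5,50,95]))
    return A
E
python3 - <<'E'
from h import *
from rig import *
c=read_camera("wrist");A=wing(c)
m=(np.hypot(A[:,0]-573,A[:,1]+241)<150)&(A[:,2]>200)&(A[:,2]<450);B=A[m];k,n=np.unique(np.round(B/[20,20,50]).astype(int),axis=0,return_counts=True)
for a,b in zip(k,n):
    if b>3: print((a*[20,20,50]).tolist(),b)
E
```

```text
651 ((573.4111938476562, -240.67726135253906), (12.920525550842285, 51.46807861328125), 72.32379150390625) [ 573.24056102 -240.01741768  163.62931244] [158.67582447 164.18115353 165.86412954]
[480, -240, 450] 9
[480, -220, 400] 9
[480, -220, 450] 328
[480, -200, 300] 539
[480, -200, 350] 2147
[480, -200, 400] 1272
[500, -240, 400] 830
[500, -240, 450] 171
[500, -220, 400] 3367
[500, -220, 450] 3513
[500, -200, 300] 51
[500, -200, 350] 163
[500, -200, 400] 2978
[500, -200, 450] 3051
[500, -180, 400] 289
[500, -180, 450] 1183
[500, -160, 450] 8
[500, -100, 300] 8
[500, -100, 350] 37
[520, -220, 400] 767
[520, -200, 400] 1383
[520, -180, 400] 2098
[520, -180, 450] 1232
[520, -160, 400] 2579
[520, -160, 450] 1989
[520, -140, 400] 1570
[520, -140, 450] 1640
[520, -120, 400] 196
[520, -120, 450] 495
[520, -100, 300] 475
[520, -100, 350] 1868
[520, -100, 400] 1939
[540, -280, 300] 47
[540, -280, 350] 889
[540, -280, 400] 51
[540, -140, 400] 645
[540, -120, 400] 3668
[540, -120, 450] 1895
[540, -100, 400] 3047
[540, -100, 450] 3354
[560, -100, 400] 489
[560, -100, 450] 530
[600, -240, 200] 7
[600, -240, 250] 213
[600, -240, 300] 120
[600, -240, 350] 139
[620, -240, 250] 89
[620, -240, 300] 15
[620, -240, 350] 7
```

Request:
apply_moves(series=[{"dp":[0.037,0.223,0.55],"dr":[0,0,0],"fingers":1},{"dp":[0.037,0.223,0.55],"dr":[0,0,0],"fingers":1},{"dp":[0.037,0.223,0.55],"dr":[0,0,0],"fingers":1},{"dp":[0.037,0.223,0.55],"dr":[0,0,0],"fingers":1}])

```text
time: 3.8
ee_pos: [487.6, -194.2, 207.5]
eef_rot: [-3.096, 0.517, 0.009]
contact_force: [0.2, -0.2, -0.7]
width: 94.0
finger_force: 0.0
```

Request:
apply_moves(series=[{"dp":[0.1,0.02,0.01],"dr":[0,0,0],"fingers":1},{"dp":[0.2,0.03,0.01],"dr":[0,0,0],"fingers":1},{"dp":[0.27,0.05,0.01],"dr":[0,0,0],"fingers":1},{"dp":[0.33,0.06,0.01],"dr":[0,0,0],"fingers":1}])

```text
time: 4.2
ee_pos: [549.8, -228.3, 211.4]
eef_rot: [3.098, -0.515, 0.005]
contact_force: [-0.1, 0.9, 0.9]
width: 93.7
finger_force: 0.0
```

```bash
python3 - <<'E'
from h import *
from rig import *
o=get_obs();print(o["contact_force"],o["moment"],o["joints"].round(2))
plan(o["ee_pos"],R.from_rotvec(o["eef_rot"]).as_matrix(),[(573.3,-240.5,210,-1.885),(573.3,-240.5,160,-1.885)])
c=read_camera("wrist");A=wing(c)
c=read_camera("scene");cv2.imwrite("pics/s2.png",cv2.resize(c["image"][:300,220:450,::-1],None,fx=2.5,fy=2))
E
```

```text
[-0.12244497  0.94631737  0.93963551] [0.02810124 0.12465205 0.02173596] [-0.58  0.13  1.72  0.    1.29  1.32]
(573.3, -240.5, 210, -1.885) dp [0.131, 0.02, 0.008] dr [0.0003, -0.0012, -0.0049] rows>= 1
(573.3, -240.5, 160, -1.885) dp [0.0, 0.0, 0.25] dr [0.0, 0.0, 0.0] rows>= 1
1333 ((573.6434326171875, -241.6138153076172), (11.872051239013672, 51.32437515258789), 71.08706665039062) [ 575.13082825 -241.81015476  164.01984925] [161.26184026 164.3308391  165.6889732 ]
```

View pics/s2.png

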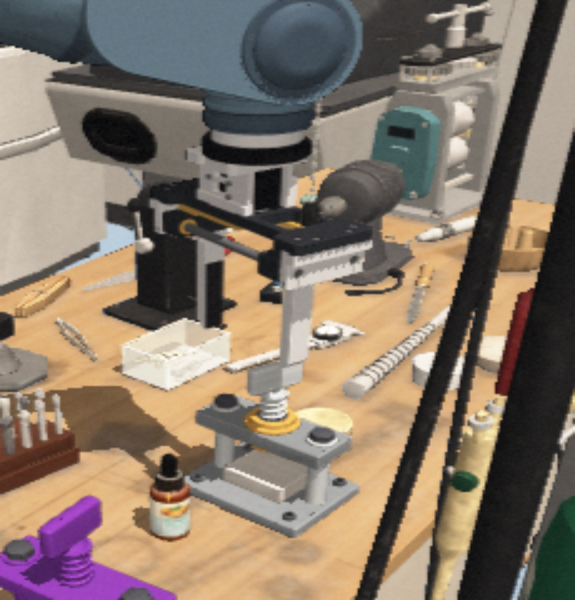

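The gripper stands over the press, with no force from the cords and the bottle and tin untouched. I'll centre it and descend.

Request:
apply_moves(series=[{"dp":[0.07,0.01,0],"dr":[0,0,0],"fingers":1},{"dp":[0.131,0.024,0],"dr":[0,0,-0.004],"fingers":1},{"dp":[0.131,0.024,0],"dr":[0,0,-0.004],"fingers":1},{"dp":[0.131,0.024,0.06],"dr":[0,0,-0.004],"fingers":1},{"dp":[0.131,0.024,0.13],"dr":[0,0,-0.004],"fingers":1},{"dp":[0.131,0.024,0.2],"dr":[0,0,-0.004],"fingers":1},{"dp":[0.131,0.024,0.255],"dr":[0,0,-0.004],"fingers":1},{"dp":[0.131,0.024,0.255],"dr":[0,0,-0.004],"fingers":1}])

```text
time: 5.1
ee_pos: [569.5, -240.7, 154.8]
eef_rot: [-3.099, 0.501, 0.007]
contact_force: [0.7, -0.2, -0.7]
width: 94.0
finger_force: 0.0
```

```bash
python3 - <<'E'
from h import *
from rig import *
o=get_obs();print(o["contact_force"],o["moment"],o["joints"].round(2))
plan(o["ee_pos"],R.from_rotvec(o["eef_rot"]).as_matrix(),[(573.5,-241.2,160,-1.895)])
c=read_camera("wrist");A=wing(c)
c=read_camera("scene");S=pts(c).reshape(-1,3)
m=(np.hypot(S[:,0]-573,S[:,1]+241)<30)&(S[:,2]>110)&(S[:,2]<180);print(np.histogram(S[m,2],bins=range(110,182,4)))
E
```

```text
[ 0.68318706 -0.17230016 -0.6782414 ] [-0.02072877  0.19884723  0.02135686] [-0.58  0.24  1.69 -0.    1.21  1.31]
(573.5, -241.2, 160, -1.895) dp [0.019, -0.004, -0.026] dr [-0.0004, 0.0016, 0.0013] rows>= 1
2040 ((574.0828247070312, -241.62826538085938), (11.914539337158203, 51.12211608886719), 70.83235931396484) [ 576.81325932 -242.44591865  163.9015923 ] [160.85300396 164.36190667 165.6562702 ]
(array([17, 22, 11, 23,  7, 33, 16, 28, 38, 40, 33, 35, 40, 67, 33,  0,  0]), array([110, 114, 118, 122, 126, 130, 134, 138, 142, 146, 150, 154, 158,
       162, 166, 170, 174, 178]))
```

Request:
apply_moves(series=[{"dp":[0.021,-0.004,-0.026],"dr":[0,0.001,0.002],"fingers":1},{"dp":[0.021,-0.004,-0.026],"dr":[0,0.001,0.002],"fingers":1},{"dp":[0.021,-0.004,-0.026],"dr":[0,0.001,0.002],"fingers":0.4},{"dp":[0.021,-0.004,-0.026],"dr":[0,0.001,0.002],"fingers":0.2},{"dp":[0.021,-0.004,-0.026],"dr":[0,0.001,0.002],"fingers":0},{"dp":[0.021,-0.004,-0.026],"dr":[0,0.001,0.002],"fingers":0},{"dp":[0.021,-0.004,-0.026],"dr":[0,0.001,0.002],"fingers":0},{"dp":[0.021,-0.004,-0.026],"dr":[0,0.001,0.002],"fingers":0}])

```text
time: 6.0
ee_pos: [575.3, -242.3, 163.0]
eef_rot: [3.099, -0.51, 0.005]
contact_force: [-0.4, -0.3, -0.1]
width: 49.0
finger_force: 0.0
```

```bash
cat > st.py <<'E'
from h import *
from rig import *
o=get_obs();M=R.from_rotvec(o["eef_rot"]).as_matrix();print(o["time"],o["ee_pos"].round(1),"yaw",np.arctan2(M[1,1],M[0,1]).round(3),"j6",o["joints"][5].round(3),"F",o["contact_force"].round(1),"M",o["moment"].round(2),"w",round(o["width"],1),round(o["finger_force"],1))
c=read_camera("wrist");A=wpts(c).reshape(-1,3)
m=(np.hypot(A[:,0]-573.7,A[:,1]+241.3)<26)&(A[:,2]>138)&(A[:,2]<175)
h,e=np.histogram(A[m,2],bins=np.arange(138,175,1));print(dict(zip(e[h>30].astype(int).tolist(),h[h>30].tolist())))
E
python3 st.py
```

```text
6.0 [ 575.3 -242.3  163. ] yaw -1.897 j6 1.317 F [-0.4 -0.3 -0.1] M [-0.05  0.15  0.08] w 49.0 0.0Traceback (most recent call last):
  File "st.py", line 6, in <module>
    h,e=np.histogram(A[m,2],bins=np.arange(138,175,1));print(dict(zip(e[h>30].astype(int).tolist(),h[h>30].tolist())))
                                                                      ~^^^^^^
IndexError: boolean index did not match indexed array along axis 0; size of axis is 37 but size of corresponding boolean axis is 36
```

```bash
sed -i 's/print(dict.*/e=e[:-1];k=h>30;print(dict(zip(e[k].astype(int).tolist(),h[k].tolist())))/' st.py; python3 st.py; python3 st.py
```

```text
6.05 [ 575.3 -242.3  163. ] yaw -1.897 j6 1.317 F [-0.4  0.3 -0.3] M [ 0.1   0.17 -0.02] w 45.3 0.0
{160: 56, 161: 128, 162: 157, 163: 372, 164: 741, 165: 353, 166: 36}
6.1 [ 575.3 -242.3  163. ] yaw -1.897 j6 1.317 F [ 0.6 -0.9  0.5] M [-0.03  0.14  0.  ] w 41.4 0.0
{152: 31, 160: 58, 161: 130, 162: 161, 163: 374, 164: 713, 165: 376, 166: 39}
```

Request:
apply_moves(series=[{"dp":[0,0,0],"dr":[0,0,0],"fingers":0},{"dp":[0,0,0],"dr":[0,0,0],"fingers":0},{"dp":[0,0,0],"dr":[0,0,0],"fingers":0},{"dp":[0,0,0],"dr":[0,0,0],"fingers":0},{"dp":[0,0,0],"dr":[0,0,0],"fingers":0},{"dp":[0,0,0],"dr":[0,0,0],"fingers":0}])

```text
time: 6.75
ee_pos: [575.5, -241.7, 163.1]
eef_rot: [-3.099, 0.51, -0.005]
contact_force: [0.4, 3.7, 1.1]
width: 11.6
finger_force: 30.0
```

```bash
python3 st.py; python3 st.py
```

```text
6.75 [ 575.5 -241.7  163.1] yaw -1.897 j6 1.317 F [0.4 3.7 1.1] M [ 0.79 -0.19 -0.02] w 11.6 30.0
{150: 37, 151: 39, 152: 39, 153: 39, 154: 46, 156: 50, 157: 49, 158: 39, 159: 49, 160: 58, 161: 128, 162: 167, 163: 389, 164: 724, 165: 441, 166: 47, 169: 33, 170: 36, 171: 36, 172: 55, 173: 40}
6.8 [ 575.6 -241.7  163.1] yaw -1.897 j6 1.317 F [2.1 4.8 0.5] M [ 0.88 -0.15  0.01] w 12.1 30.0
{149: 31, 150: 32, 151: 40, 152: 36, 153: 40, 154: 41, 155: 34, 156: 42, 157: 49, 158: 49, 159: 43, 160: 62, 161: 123, 162: 173, 163: 391, 164: 734, 165: 415, 166: 60, 170: 41, 171: 39, 172: 48, 173: 44}
```

Request:
apply_moves(series=[{"dp":[-0.008,-0.003,0],"dr":[0,0,0],"fingers":0},{"dp":[-0.008,-0.003,0],"dr":[0,0,-0.04],"fingers":0},{"dp":[-0.008,-0.003,0],"dr":[0,0,-0.08],"fingers":0},{"dp":[-0.008,-0.003,0],"dr":[0,0,-0.12],"fingers":0},{"dp":[-0.008,-0.003,0],"dr":[0,0,-0.15],"fingers":0},{"dp":[-0.008,-0.003,0],"dr":[0,0,-0.15],"fingers":0},{"dp":[-0.008,-0.003,0],"dr":[0,0,-0.15],"fingers":0}])

```text
time: 7.55
ee_pos: [575.2, -240.7, 163.2]
eef_rot: [3.132, 0.227, 0.01]
contact_force: [6.6, 3.9, -1.3]
width: 12.0
finger_force: 30.0
```

```bash
python3 st.py; python3 st.py
```

```text
7.55 [ 575.2 -240.7  163.2] yaw -1.426 j6 0.845 F [ 6.6  3.9 -1.3] M [ 0.92 -1.12  0.06] w 12.0 30.0
{147: 31, 152: 33, 153: 33, 155: 38, 158: 33, 159: 31, 160: 45, 161: 81, 162: 121, 163: 222, 164: 408, 165: 181, 166: 32, 172: 34}
7.6 [ 575.2 -240.7  163.1] yaw -1.426 j6 0.845 F [ 6.2  4.1 -2.6] M [ 0.94 -1.12  0.08] w 11.8 30.0
{152: 34, 154: 34, 155: 37, 157: 31, 158: 32, 159: 33, 160: 43, 161: 104, 162: 106, 163: 236, 164: 371, 165: 200, 166: 33, 170: 33, 171: 32}
```

Request:
apply_moves(series=[{"dp":[0,0,0],"dr":[0,0,0],"fingers":0.25},{"dp":[0,0,0],"dr":[0,0,0],"fingers":0.25},{"dp":[0,0,0],"dr":[0,0,0],"fingers":0.25},{"dp":[0,0,0],"dr":[0,0,0],"fingers":0.25}])

```text
time: 8.05
ee_pos: [573.8, -241.6, 163.1]
eef_rot: [3.132, 0.227, 0.004]
contact_force: [0.6, -0.1, 0.6]
width: 23.8
finger_force: 0.0
```

```bash
python3 st.py
```

```text
8.05 [ 573.8 -241.6  163.1] yaw -1.426 j6 0.846 F [ 0.6 -0.1  0.6] M [ 0.01  0.18 -0.02] w 23.8 0.0
{149: 40, 150: 37, 151: 32, 152: 44, 153: 38, 154: 36, 155: 47, 157: 40, 158: 36, 159: 50, 160: 77, 161: 95, 162: 134, 163: 255, 164: 358, 165: 176, 166: 49, 167: 37, 168: 40, 169: 37, 170: 40, 171: 36, 172: 39, 173: 31}
```

Request:
apply_moves(series=[{"dp":[0.009,-0.004,0],"dr":[0,0,0],"fingers":0},{"dp":[0.009,-0.004,0],"dr":[0,0,0],"fingers":0},{"dp":[0.009,-0.004,0],"dr":[0,0,0],"fingers":0},{"dp":[0.009,-0.004,0],"dr":[0,0,-0.04],"fingers":0},{"dp":[0.009,-0.004,0],"dr":[0,0,-0.08],"fingers":0},{"dp":[0.009,-0.004,0],"dr":[0,0,-0.08],"fingers":0},{"dp":[0.009,-0.004,0],"dr":[0,0,-0.08],"fingers":0}])

```text
time: 8.8
ee_pos: [575.7, -239.8, 163.1]
eef_rot: [3.08, 0.615, 0.004]
contact_force: [-0.3, 1.1, 0.9]
width: 11.7
finger_force: 30.0
```

Request:
apply_moves(series=[{"dp":[0,0,0],"dr":[0,0,0],"fingers":0.25},{"dp":[0,0,0],"dr":[0,0,0],"fingers":0.25},{"dp":[0,0,0],"dr":[0,0,0],"fingers":0.25},{"dp":[0,0,0],"dr":[0,0,0],"fingers":0.25}])

```text
time: 9.2
ee_pos: [575.7, -240.3, 163.0]
eef_rot: [3.079, 0.617, 0.004]
contact_force: [0.1, 0.1, 0.5]
width: 23.6
finger_force: 0.0
```

```bash
python3 st.py
```

```text
9.2 [ 575.7 -240.3  163. ] yaw -1.175 j6 0.598 F [0.1 0.1 0.5] M [-0.03  0.13  0.01] w 23.6 0.0
{149: 37, 150: 36, 151: 55, 152: 56, 153: 44, 154: 44, 155: 39, 156: 38, 157: 46, 158: 34, 159: 57, 160: 68, 161: 147, 162: 202, 163: 373, 164: 692, 165: 438, 166: 51, 167: 32, 168: 35, 169: 38}
```

Well centred now, and no drop at 0.72 rad. I'll repeat in 0.25 rad steps.

Request:
apply_moves(series=[{"dp":[0,-0.002,0],"dr":[0,0,0],"fingers":0},{"dp":[0,-0.002,0],"dr":[0,0,0],"fingers":0},{"dp":[0,-0.002,0],"dr":[0,0,0],"fingers":0},{"dp":[0,-0.002,0],"dr":[0,0,-0.04],"fingers":0},{"dp":[0,-0.002,0],"dr":[0,0,-0.08],"fingers":0},{"dp":[0,-0.002,0],"dr":[0,0,-0.08],"fingers":0},{"dp":[0,-0.002,0],"dr":[0,0,-0.08],"fingers":0},{"dp":[0,-0.002,0],"dr":[0,0,-0.08],"fingers":0.25},{"dp":[0,-0.002,0],"dr":[0,0,-0.08],"fingers":0.25},{"dp":[0,-0.002,0],"dr":[0,0,-0.08],"fingers":0.25},{"dp":[0,-0.002,0],"dr":[0,0,-0.08],"fingers":0.25}])

```text
time: 10.35
ee_pos: [575.6, -239.9, 163.1]
eef_rot: [2.977, 0.998, 0.004]
contact_force: [0.0, -0.5, -0.1]
width: 23.3
finger_force: 0.0
```

```bash
python3 st.py
```

```text
10.35 [ 575.6 -239.9  163.1] yaw -0.924 j6 0.347 F [ 0.  -0.5 -0.1] M [-0.07  0.1   0.  ] w 23.3 0.0
{148: 33, 149: 36, 150: 36, 151: 50, 152: 53, 153: 50, 154: 41, 155: 40, 156: 35, 157: 37, 158: 41, 159: 66, 160: 68, 161: 153, 162: 202, 163: 403, 164: 722, 165: 436, 166: 52, 167: 50, 168: 55, 169: 47, 170: 45, 171: 46, 172: 41, 173: 50}
```

Request:
apply_moves(series=[{"dp":[0,0,0],"dr":[0,0,0],"fingers":0},{"dp":[0,0,0],"dr":[0,0,0],"fingers":0},{"dp":[0,0,0],"dr":[0,0,0],"fingers":0},{"dp":[0,0,0],"dr":[0,0,-0.04],"fingers":0},{"dp":[0,0,0],"dr":[0,0,-0.08],"fingers":0},{"dp":[0,0,0],"dr":[0,0,-0.08],"fingers":0},{"dp":[0,0,0],"dr":[0,0,-0.08],"fingers":0},{"dp":[0,0,0],"dr":[0,0,-0.08],"fingers":0.25},{"dp":[0,0,0],"dr":[0,0,-0.08],"fingers":0.25},{"dp":[0,0,0],"dr":[0,0,-0.08],"fingers":0.25},{"dp":[0,0,0],"dr":[0,0,-0.08],"fingers":0.25}])

```text
time: 11.5
ee_pos: [575.7, -240.1, 163.1]
eef_rot: [2.827, 1.363, 0.004]
contact_force: [-0.2, -0.5, 0.4]
width: 23.3
finger_force: 0.0
```

```bash
python3 st.py
```

```text
11.5 [ 575.7 -240.1  163.1] yaw -0.673 j6 0.095 F [-0.2 -0.5  0.4] M [-0.07  0.1  -0.04] w 23.3 0.0
{146: 32, 150: 46, 151: 46, 152: 49, 153: 58, 154: 40, 155: 36, 156: 35, 157: 42, 158: 41, 159: 46, 160: 106, 161: 162, 162: 183, 163: 409, 164: 748, 165: 399, 166: 67, 167: 53, 168: 47, 169: 44, 170: 50, 171: 45, 172: 37, 173: 42}
```

Request:
apply_moves(series=[{"dp":[0,0,0],"dr":[0,0,0],"fingers":0},{"dp":[0,0,0],"dr":[0,0,0],"fingers":0},{"dp":[0,0,0],"dr":[0,0,0],"fingers":0},{"dp":[0,0,0],"dr":[0,0,-0.04],"fingers":0},{"dp":[0,0,0],"dr":[0,0,-0.08],"fingers":0},{"dp":[0,0,0],"dr":[0,0,-0.08],"fingers":0},{"dp":[0,0,0],"dr":[0,0,-0.08],"fingers":0},{"dp":[0,0,0],"dr":[0,0,-0.08],"fingers":0.25},{"dp":[0,0,0],"dr":[0,0,-0.08],"fingers":0.25},{"dp":[0,0,0],"dr":[0,0,-0.08],"fingers":0.25},{"dp":[0,0,0],"dr":[0,0,-0.08],"fingers":0.25}])

```text
time: 12.65
ee_pos: [576.0, -240.1, 163.5]
eef_rot: [2.634, 1.706, 0.004]
contact_force: [0.5, -0.4, -0.6]
width: 23.2
finger_force: 0.0
```

```bash
python3 st.py
```

```text
12.65 [ 576.  -240.1  163.5] yaw -0.421 j6 -0.156 F [ 0.5 -0.4 -0.6] M [-0.08  0.13  0.01] w 23.2 0.0
{148: 36, 150: 34, 151: 48, 152: 46, 153: 45, 154: 52, 155: 34, 156: 32, 157: 33, 158: 44, 159: 50, 160: 137, 161: 182, 162: 313, 163: 651, 164: 589, 165: 104, 167: 43, 168: 52, 169: 45, 170: 48, 171: 57, 172: 39, 173: 32}
```

```bash
python3 st.py
```

```text
12.7 [ 575.9 -240.1  163.4] yaw -0.421 j6 -0.156 F [-0.7 -0.3  0.3] M [-0.07  0.09  0.02] w 23.5 0.0
{147: 32, 150: 46, 151: 38, 152: 48, 153: 60, 154: 32, 155: 35, 156: 33, 157: 36, 158: 32, 159: 65, 160: 125, 161: 181, 162: 293, 163: 677, 164: 586, 165: 103, 166: 41, 167: 34, 168: 51, 169: 48, 170: 53, 171: 41, 172: 36, 173: 48}
```

Request:
apply_moves(series=[{"dp":[0,0,0],"dr":[0,0,0],"fingers":0.25},{"dp":[0,0,0],"dr":[0,0,0],"fingers":0.25},{"dp":[0,0,0],"dr":[0,0,0],"fingers":0.25}])

```text
time: 13.05
ee_pos: [575.5, -239.8, 163.1]
eef_rot: [2.634, 1.707, 0.003]
contact_force: [0.5, -0.4, -0.3]
width: 23.6
finger_force: 0.0
```

```bash
python3 st.py
```

```text
13.05 [ 575.5 -239.8  163.1] yaw -0.421 j6 -0.156 F [ 0.5 -0.4 -0.3] M [-0.12  0.1   0.04] w 23.6 0.0
{148: 32, 149: 35, 150: 34, 151: 46, 152: 43, 153: 55, 154: 46, 155: 34, 156: 44, 157: 34, 158: 32, 159: 80, 160: 134, 161: 169, 162: 314, 163: 659, 164: 585, 165: 106, 166: 36, 167: 54, 168: 52, 169: 37, 170: 52, 171: 40, 172: 44, 173: 44}
```

Request:
apply_moves(series=[{"dp":[0,0,0],"dr":[0,0,0],"fingers":0},{"dp":[0,0,0],"dr":[0,0,0],"fingers":0},{"dp":[0,0,0],"dr":[0,0,0],"fingers":0},{"dp":[0,0,0],"dr":[0,0,-0.04],"fingers":0},{"dp":[0,0,0],"dr":[0,0,-0.08],"fingers":0},{"dp":[0,0,0],"dr":[0,0,-0.08],"fingers":0},{"dp":[0,0,0],"dr":[0,0,-0.08],"fingers":0},{"dp":[0,0,0],"dr":[0,0,-0.08],"fingers":0.25},{"dp":[0,0,0],"dr":[0,0,-0.08],"fingers":0.25},{"dp":[0,0,0],"dr":[0,0,-0.08],"fingers":0.25},{"dp":[0,0,0],"dr":[0,0,-0.08],"fingers":0.25}])

```text
time: 14.2
ee_pos: [576.3, -240.2, 164.1]
eef_rot: [2.398, 2.022, 0.004]
contact_force: [-0.5, 0.5, 0.8]
width: 23.5
finger_force: 0.0
```

```bash
python3 st.py; python3 -c "
from h import *
from rig import *
c=read_camera('wrist');cv2.imwrite('pics/w3.png',cv2.resize(c['image'][180:420,130:430,::-1],None,fx=2.5,fy=2.5))"
```

```text
14.2 [ 576.3 -240.2  164.1] yaw -0.17 j6 -0.407 F [-0.5  0.5  0.8] M [-0.06  0.1   0.04] w 23.5 0.0
{145: 35, 150: 34, 151: 36, 152: 56, 153: 132, 154: 159, 155: 261, 156: 580, 157: 576, 158: 102, 159: 33, 160: 44, 161: 39, 162: 43, 163: 41, 164: 36, 165: 37, 166: 33, 167: 39, 168: 49, 169: 39, 170: 52, 171: 50, 172: 40, 173: 35}
```

View pics/w3.png

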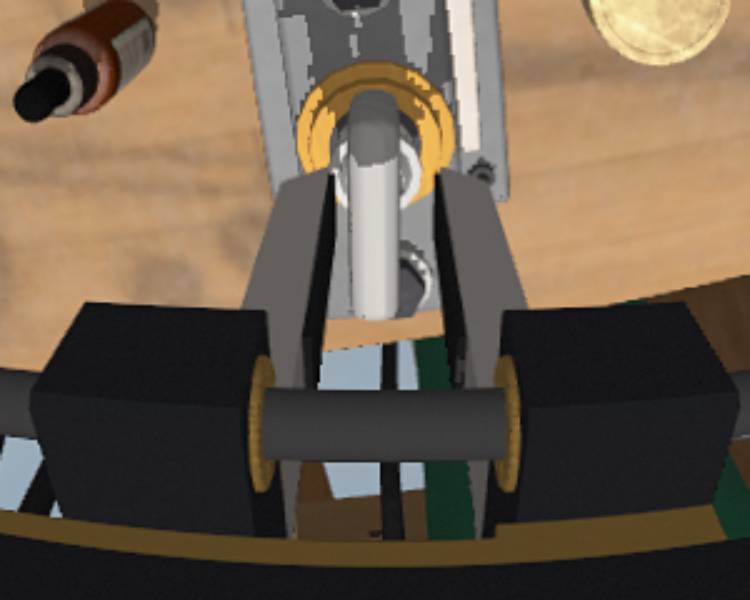

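It dropped by 7 mm, with the wing top going from 163.6 to 156.6, somewhere between 1.47 and 1.73 rad back. The crop shows the blade centred between the fingers at (372,230). I'll go 6 mm lower, grip and turn forward, following the sink.

Request:
apply_moves(series=[{"dp":[0,0,0.015],"dr":[0,0,0],"fingers":0.25},{"dp":[0,0,0.03],"dr":[0,0,0],"fingers":0.25},{"dp":[0,0,0.03],"dr":[0,0,0],"fingers":0},{"dp":[0,0,0.03],"dr":[0,0,0],"fingers":0},{"dp":[0,0,0.03],"dr":[0,0,0],"fingers":0},{"dp":[0,0,0.03],"dr":[0,0,0],"fingers":0},{"dp":[0,0,0.031],"dr":[0,0,0.045],"fingers":0},{"dp":[0,0,0.032],"dr":[0,0,0.09],"fingers":0},{"dp":[0,0,0.033],"dr":[0,0,0.135],"fingers":0},{"dp":[0,0,0.034],"dr":[0,0,0.16],"fingers":0},{"dp":[0,0,0.034],"dr":[0,0,0.16],"fingers":0}])

```text
time: 15.4
ee_pos: [574.8, -239.7, 155.9]
eef_rot: [2.829, 1.364, 0.001]
contact_force: [-4.2, 0.8, 1.2]
width: 11.7
finger_force: 30.0
```

```bash
python3 st.py
```

```text
15.4 [ 574.8 -239.7  155.9] yaw -0.672 j6 0.095 F [-4.2  0.8  1.2] M [-0.04  1.02 -0.15] w 11.7 30.0
{142: 33, 144: 34, 145: 42, 146: 39, 147: 39, 149: 53, 150: 42, 151: 60, 152: 81, 153: 136, 154: 180, 155: 479, 156: 755, 157: 274, 158: 45, 159: 37, 160: 33, 161: 43, 162: 43, 163: 40, 164: 52, 165: 54, 166: 66, 167: 44, 168: 52, 169: 36, 170: 50, 171: 45, 172: 52, 173: 43}
```

Request:
apply_moves(series=[{"dp":[-0.0025,-0.003,0.001],"dr":[0,0,0.045],"fingers":0},{"dp":[-0.0025,-0.003,0.002],"dr":[0,0,0.09],"fingers":0},{"dp":[-0.0025,-0.003,0.003],"dr":[0,0,0.135],"fingers":0},{"dp":[-0.0025,-0.003,0.004],"dr":[0,0,0.18],"fingers":0},{"dp":[-0.0025,-0.003,0.005],"dr":[0,0,0.225],"fingers":0},{"dp":[-0.0025,-0.003,0.006],"dr":[0,0,0.27],"fingers":0},{"dp":[-0.0025,-0.003,0.007],"dr":[0,0,0.315],"fingers":0},{"dp":[-0.0025,-0.003,0.008],"dr":[0,0,0.36],"fingers":0},{"dp":[-0.0025,-0.003,0.008],"dr":[0,0,0.36],"fingers":0}])

```text
time: 16.35
ee_pos: [574.9, -240.9, 154.6]
eef_rot: [3.118, -0.361, 0.006]
contact_force: [-1.3, -4.5, -2.7]
width: 11.6
finger_force: 30.0
```

```bash
python3 st.py
```

```text
16.35 [ 574.9 -240.9  154.6] yaw -1.802 j6 1.224 F [-1.3 -4.5 -2.7] M [-0.95  0.52 -0.09] w 11.6 30.0
{140: 35, 142: 34, 143: 37, 144: 40, 145: 40, 146: 41, 147: 33, 148: 50, 149: 47, 150: 48, 151: 109, 152: 140, 153: 249, 154: 653, 155: 628, 156: 113, 160: 35, 162: 32, 163: 38, 164: 36}
```

Request:
apply_moves(series=[{"dp":[0,0,0.001],"dr":[0,0,0.045],"fingers":0},{"dp":[0,0,0.002],"dr":[0,0,0.09],"fingers":0},{"dp":[0,0,0.003],"dr":[0,0,0.135],"fingers":0},{"dp":[0,0,0.004],"dr":[0,0,0.18],"fingers":0},{"dp":[0,0,0.005],"dr":[0,0,0.225],"fingers":0},{"dp":[0,0,0.006],"dr":[0,0,0.27],"fingers":0},{"dp":[0,0,0.007],"dr":[0,0,0.315],"fingers":0},{"dp":[0,0,0.008],"dr":[0,0,0.36],"fingers":0},{"dp":[0,0,0.009],"dr":[0,0,0.4],"fingers":0},{"dp":[0,0,0.009],"dr":[0,0,0.4],"fingers":0},{"dp":[0,0,0.009],"dr":[0,0,0.4],"fingers":0}])

```text
time: 17.5
ee_pos: [573.9, -241.5, 152.9]
eef_rot: [2.313, -2.123, 0.005]
contact_force: [-5.6, -7.5, -1.5]
width: 11.7
finger_force: 30.0
```

```bash
python3 st.py
```

```text
17.5 [ 573.9 -241.5  152.9] yaw -3.056 j6 2.478 F [-5.6 -7.5 -1.5] M [-1.31  1.23 -0.13] w 11.7 30.0
{139: 33, 140: 35, 141: 33, 142: 42, 143: 43, 145: 44, 146: 32, 147: 46, 148: 58, 149: 98, 150: 148, 151: 226, 152: 565, 153: 738, 154: 171, 155: 35, 156: 37, 157: 40, 158: 43, 159: 44, 160: 47, 161: 45, 162: 52, 163: 59, 164: 52, 165: 47, 166: 47, 167: 36, 168: 51, 169: 45, 170: 50, 171: 40, 172: 58, 173: 57}
```

Request:
apply_moves(series=[{"dp":[0.006,0.0055,0],"dr":[0,0,0],"fingers":0.7},{"dp":[0.006,0.0055,0],"dr":[0,0,0],"fingers":0.7},{"dp":[0.006,0.0055,0],"dr":[0,0,0],"fingers":0.7},{"dp":[0.006,0.0055,0],"dr":[0,0,0],"fingers":0.7},{"dp":[0.006,0.0055,0],"dr":[0,0,0],"fingers":0.7},{"dp":[0.006,0.0055,0],"dr":[0,0,0],"fingers":0.7},{"dp":[0.006,0.0055,0],"dr":[0,0,0],"fingers":0.7},{"dp":[0.006,0.0055,0],"dr":[0,0,0],"fingers":0.7}])

```text
time: 18.35
ee_pos: [573.8, -241.1, 152.8]
eef_rot: [-2.31, 2.128, -0.004]
contact_force: [0.6, -0.2, -0.3]
width: 65.5
finger_force: 0.0
```

Request:
apply_moves(series=[{"dp":[0,0,0],"dr":[0,0,-0.5],"fingers":0.7},{"dp":[0,0,0],"dr":[0,0,-0.5],"fingers":0.7},{"dp":[0,0,0],"dr":[0,0,-0.5],"fingers":0.7},{"dp":[0,0,0],"dr":[0,0,-0.5],"fingers":0.7},{"dp":[0,0,0],"dr":[0,0,-0.5],"fingers":0.7},{"dp":[0,0,0],"dr":[0,0,-0.5],"fingers":0.7},{"dp":[0,0,0],"dr":[0,0,-0.5],"fingers":0.7},{"dp":[0,0,0],"dr":[0,0,-0.5],"fingers":0.7},{"dp":[0,0,0],"dr":[0,0,-0.5],"fingers":0.7},{"dp":[0,0,0],"dr":[0,0,-0.5],"fingers":0.7},{"dp":[0,0,0],"dr":[0,0,-0.5],"fingers":0.7},{"dp":[0,0,0],"dr":[0,0,-0.5],"fingers":0.7}])

```text
time: 19.55
ee_pos: [573.8, -241.1, 152.8]
eef_rot: [3.138, 0.128, 0.005]
contact_force: [-0.5, 0.6, 1.2]
width: 65.9
finger_force: 0.0
```

Request:
apply_moves(series=[{"dp":[0,0,0],"dr":[0,0,-0.5],"fingers":0.7},{"dp":[0,0,0],"dr":[0,0,-0.5],"fingers":0.7},{"dp":[0,0,0],"dr":[0,0,-0.5],"fingers":0.7},{"dp":[0,0,0],"dr":[0,0,-0.5],"fingers":0.7},{"dp":[0,0,0],"dr":[0,0,-0.5],"fingers":0.7},{"dp":[0,0,0],"dr":[0,0,-0.5],"fingers":0.7},{"dp":[0,0,0],"dr":[0,0,-0.5],"fingers":0.7},{"dp":[0,0,0],"dr":[0,0,-0.5],"fingers":0.7},{"dp":[0,0,0],"dr":[0,0,-0.5],"fingers":0.7},{"dp":[0,0,0],"dr":[0,0,-0.5],"fingers":0.7},{"dp":[0,0,0],"dr":[0,0,-0.5],"fingers":0.7},{"dp":[0,0,0],"dr":[0,0,-0.5],"fingers":0.7}])

```text
time: 20.75
ee_pos: [573.8, -241.1, 152.8]
eef_rot: [2.129, 2.307, 0.002]
contact_force: [-0.7, -0.4, 0.0]
width: 65.8
finger_force: 0.0
```

```bash
python3 st.py; python3 -c "
from h import *
from rig import *
c=read_camera('wrist');wing(c,575.5,-240,149,156)"
```

```text
20.75 [ 573.8 -241.1  152.8] yaw 0.08 j6 -0.661 F [-0.7 -0.4  0. ] M [-0.06  0.01 -0.  ] w 65.8 0.0
{149: 61, 150: 120, 151: 191, 152: 523, 153: 694, 154: 166}
1876 ((578.5513305664062, -238.83544921875), (58.094024658203125, 49.178321838378906), 41.710174560546875) [ 574.87090944 -238.17804357  152.71804868] [150.04352512 152.97338905 154.36712848]
```

Request:
apply_moves(series=[{"dp":[0,0,0],"dr":[0,0,0],"fingers":0},{"dp":[0,0,0],"dr":[0,0,0],"fingers":0},{"dp":[0,0,0],"dr":[0,0,0],"fingers":0},{"dp":[0,0,0],"dr":[0,0,0],"fingers":0},{"dp":[0,0,0],"dr":[0,0,0],"fingers":0},{"dp":[0,0,0],"dr":[0,0,0],"fingers":0},{"dp":[0,0,0],"dr":[0,0,0],"fingers":0},{"dp":[0,0,0],"dr":[0,0,0],"fingers":0},{"dp":[0,0,0],"dr":[0,0,0],"fingers":0},{"dp":[0,0,0],"dr":[0,0,0],"fingers":0}])

```text
time: 21.85
ee_pos: [573.7, -241.1, 152.8]
eef_rot: [2.127, 2.309, 0.002]
contact_force: [-0.3, 0.4, 0.2]
width: 12.0
finger_force: 30.0
```

Request:
apply_moves(series=[{"dp":[0,0,0.001],"dr":[0,0,0.045],"fingers":0},{"dp":[0,0,0.002],"dr":[0,0,0.09],"fingers":0},{"dp":[0,0,0.003],"dr":[0,0,0.135],"fingers":0},{"dp":[0,0,0.004],"dr":[0,0,0.18],"fingers":0},{"dp":[0,0,0.005],"dr":[0,0,0.225],"fingers":0},{"dp":[0,0,0.006],"dr":[0,0,0.27],"fingers":0},{"dp":[0,0,0.007],"dr":[0,0,0.315],"fingers":0},{"dp":[0,0,0.008],"dr":[0,0,0.36],"fingers":0},{"dp":[0,0,0.009],"dr":[0,0,0.4],"fingers":0},{"dp":[0,0,0.009],"dr":[0,0,0.4],"fingers":0}])

```text
time: 22.85
ee_pos: [573.4, -241.0, 151.2]
eef_rot: [3.079, 0.618, 0.003]
contact_force: [-2.6, 0.6, 2.3]
width: 12.0
finger_force: 30.0
```

```bash
python3 st.py
```

```text
22.85 [ 573.4 -241.   151.2] yaw -1.175 j6 0.594 F [-2.6  0.6  2.3] M [ 0.11  0.8  -0.19] w 12.0 30.0
{138: 33, 139: 36, 141: 53, 142: 38, 143: 34, 144: 43, 145: 38, 146: 46, 147: 78, 148: 115, 149: 179, 150: 411, 151: 731, 152: 414, 153: 51, 154: 36, 155: 41, 156: 44, 157: 34, 158: 47, 159: 59, 160: 50, 161: 49, 162: 59, 163: 45, 164: 36, 165: 36, 166: 42, 167: 38, 168: 35, 169: 48, 170: 48, 171: 41, 172: 46, 173: 43}
```

Another 1.94 rad to go.

Request:
apply_moves(series=[{"dp":[0,0,0.001],"dr":[0,0,0.045],"fingers":0},{"dp":[0,0,0.002],"dr":[0,0,0.09],"fingers":0},{"dp":[0,0,0.003],"dr":[0,0,0.135],"fingers":0},{"dp":[0,0,0.004],"dr":[0,0,0.18],"fingers":0},{"dp":[0,0,0.005],"dr":[0,0,0.225],"fingers":0},{"dp":[0,0,0.006],"dr":[0,0,0.27],"fingers":0},{"dp":[0,0,0.007],"dr":[0,0,0.315],"fingers":0},{"dp":[0,0,0.008],"dr":[0,0,0.36],"fingers":0},{"dp":[0,0,0.009],"dr":[0,0,0.405],"fingers":0},{"dp":[0,0,0.01],"dr":[0,0,0.45],"fingers":0},{"dp":[0,0,0.011],"dr":[0,0,0.495],"fingers":0},{"dp":[0,0,0.012],"dr":[0,0,0.54],"fingers":0},{"dp":[0,0,0.013],"dr":[0,0,0.585],"fingers":0},{"dp":[0,0,0.013],"dr":[0,0,0.615],"fingers":0},{"dp":[0,0,0.013],"dr":[0,0,0.615],"fingers":0},{"dp":[0,0,0.013],"dr":[0,0,0.615],"fingers":0},{"dp":[0,0,0.013],"dr":[0,0,0.615],"fingers":0}])

```text
time: 24.6
ee_pos: [573.6, -240.6, 148.6]
eef_rot: [-2.261, 2.179, -0.002]
contact_force: [-3.5, 3.0, 4.6]
width: 12.1
finger_force: 30.0
```

```bash
python3 st.py; python3 -c "
from h import *
from rig import *
c=read_camera('scene');cv2.imwrite('pics/s4.png',cv2.resize(c['image'][100:320,220:450,::-1],None,fx=2.5,fy=2.5))"
```

```text
24.6 [ 573.6 -240.6  148.6] yaw -3.105 j6 2.524 F [-3.5  3.   4.6] M [ 0.89  0.95 -0.09] w 12.1 30.0
{138: 37, 139: 44, 140: 31, 141: 48, 142: 37, 143: 49, 144: 52, 145: 112, 146: 151, 147: 277, 148: 622, 149: 642, 150: 136, 151: 44, 152: 39, 154: 37, 155: 50, 156: 49, 157: 57, 158: 48, 159: 49, 160: 61, 161: 41, 162: 46, 163: 49, 164: 40, 165: 44, 166: 50, 167: 52, 168: 50, 169: 50, 170: 61, 171: 67, 172: 65, 173: 66}
```

View pics/s4.png

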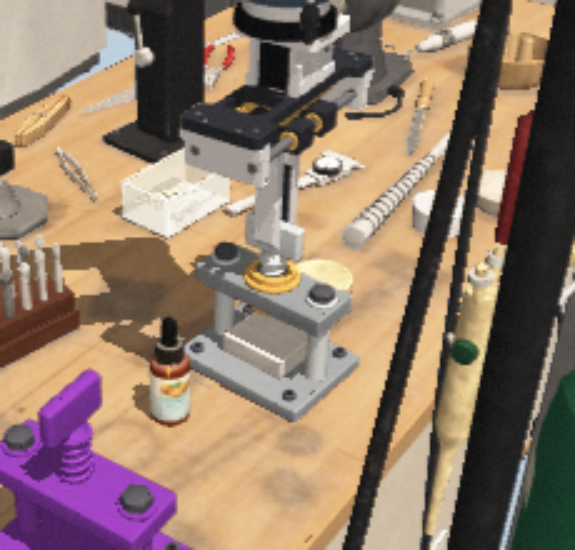

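The scene view shows the wing gripped and sunk at crop (285,240), with the bottle (170,370) and tin (330,275) in place. The depth is about 15.2 mm with a 30 N grip, so I'll hand in.

```bash
python3 -c "
from rig import *
print(hand_in())"
```

```text
the job is handed in; nothing more can be done
None
```

I started the screw and handed the job in; it dropped into the thread 1.5 to 1.7 rad backward, then I turned it forward about 6.1 rad. It has sunk about 15 mm by camera, is still gripped at 30 N, and the tin and bottle look undisturbed; no verdict came back.

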